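# Zero the straightedge on the bulb measuring board

## Task

Set up the bulb measuring board: keeping the straightedge flat on the board, gently slide it forward until its long edge touches both brass pins at once, feeling for the contact because the pins are clamped anywhere along their slots. Then, keeping its edge lightly pressed to both pins, slide it lengthwise until its end touches the red stop, and let go of it there without moving it. Press no harder than a light finger push, under 10 N on any pin or stop, and leave the bulbs and the other things alone.

Things in the scene. Friction and masses are not known exactly. Their poses are not given: they have to be found in the camera images.
- board: Dark green flat measuring board with a white printed scale along its far side, fixed to the bench, 300 (its x) by 460 (its y) mm, 12 mm thick. Origin: centre of its underside; +x points away from the robot side towards the pins, y along the board's length, z up. It lies turned by up to 0.28 rad.
- rule: The aluminium straightedge, a loose bar 50 mm wide (its x), 300 mm long (its y), 10 mm thick, 0.3 to 0.5 kg, sliding easily (friction about 0.2 to 0.3), lying flat on the board on the near side of the pins, turned up to 0.18 rad relative to the board. Origin: centre of its underside. Its +x long edge (25 mm from the origin, carrying the printed ticks) faces the pins; its ends are 150 mm from the origin along y.
- rule_knob (a point): Centre of the straightedge's round black knob, half-way up it, with the straightedge's axes. The knob is an upright cylinder 26 mm in diameter and 36 mm high in the middle of the bar; this point is 18 mm above the bar's top face and 28 mm above the board. The knob turns on the bar like a swivel (about 0.02 N m of friction): held between two fingers, it lets the bar swing round when one pin is met first.
- pin_a: Slot of the brass pin at the board's +y side. Origin: middle of the slot at the board's top face. The upright brass pin, 16 mm in diameter and 28 mm high, is clamped firmly (it does not give way) somewhere along this slot, which runs along the board's x: the pin's axis is up to 10 mm nearer or farther than this origin, different every time, and the pose does not tell where. It must be felt (or seen).
- pin_b: The same kind of slot and pin at the board's -y side, 180 mm from pin_a's slot, with its own unknown setting.
- red_stop: Red end stop, a fixed block 80 mm (board x) by 24 mm (board y) by 30 mm high, at one end of the board, either the +y or the -y end, in line with where the straightedge comes to lie at the pins. Origin: centre of its underside, on the board's top face. Its axes are parallel to the board's. The straightedge must end against its face that looks to the board's middle, 12 mm from the origin.
- blue_stop: Blue end stop of the same size at the other end of the board; not used in this job.
- bulb_1: Loose onion bulb, 30 mm wide, 40 mm high, standing on the far strip of the board near its +y end; leave it. Origin: centre of its underside.
- bulb_2: The same near the board's -y end; leave it. Origin: centre of its underside.
- bulb_dish: Glass dish of bulbs, 164 mm across, 40 mm high, on the bench to the left; leave it. Origin: centre of its underside.
- petri_stack: Stack of three clear dishes, 96 mm across, 47 mm high, on the bench to the left; leave it. Origin: centre of its underside.
- wash_bottle: White bottle, 60 mm across, 150 mm high, at the far left; leave it. Origin: centre of its underside.
- label_box: Cardboard box 100 by 70 by 50 mm at the far right; leave it. Origin: centre of its underside.
- tweezers: Steel tweezers 120 mm long lying on the bench to the right; leave them. Origin: centre of its underside.
- loupe: Black loupe, 36 mm across, 30 mm high, on the bench to the right; leave it. Origin: centre of its underside.

How it is judged:
On the way, in this order (a step that is already met when the one before it is completed fails the run):
1. the straightedge's edge presses lightly on both brass pins at once (over 0.8 N on each for 0.3 s) (contact force between rule and pin_a above 0.8 N and contact force between rule and pin_b above 0.8 N), for 0.3 s.
2. with its edge still on both pins (over 0.8 N on each), the straightedge's end touches the red stop (over 0.8 N), for 0.2 s (all of step 1 and contact force between rule and red_stop above 0.8 N), for 0.2 s.
At the end, for the whole second after the job is handed in: The straightedge lies flat and at rest on the board, its +x long edge within 2 mm of both pins and its end within about 3 mm of the red stop's inner face (x of pin_a_core in the frame of rule between 0.03 and 0.035 m and x of pin_b_core in the frame of rule between 0.03 and 0.035 m and (y of red_stop in the frame of rule between 0.157 and 0.166 m or y of red_stop in the frame of rule between -0.166 and -0.157 m) and angle between rule's own z axis and vertical below 0.03 rad and z of rule in the frame of board below 0.016 m and linear speed of rule below 0.005 m/s and angular speed of rule below 0.05 rad/s); the robot touches nothing.
It fails at once if the straightedge pressed on a pin with more than 10 N (contact force between rule and pin_a above 10 N or contact force between rule and pin_b above 10 N).
It fails at once if the straightedge pressed on a stop with more than 15 N (contact force between rule and red_stop above 15 N or contact force between rule and blue_stop above 15 N).
It fails at once if the straightedge lifted off the board by more than 10 mm or tipped by more than 0.15 rad (z of rule in the frame of board above 0.022 m or angle between rule's own z axis and vertical above 0.15 rad).
It fails at once if a bulb or another thing on the bench shifted by more than 15 mm (distance of any of bulb_1, bulb_2, bulb_dish, petri_stack, wash_bottle, label_box, tweezers, loupe from where it was at the start of the episode above 0.015 m).
It also fails if it takes over 64 s, if anything falls off the work surface, if the arm or the gripper's body presses on something with over 40 N, if the wrist force passes 120 N, or if a joint passes its speed limit or range.

## Robot

A 6-joint arm with a two-finger parallel gripper is mounted at the origin on the work surface. World frame = base frame: x ahead of the robot, y to its left, z up, the work surface at z = 0. Lengths are in m, angles in rad, forces in N, time in s.
With the tool pointing down it reaches from about 0.35 to 0.85 m from the base axis. Payload 8.1 kg.
Tool frame: the origin (TCP) lies between the finger pads; the fingertips stand 11 mm ahead of it and the grasp point (between the pads) lies 8 mm behind it; y points along the fingers, z is the direction in which the jaws open and shut, and the axes are right-handed (so a half turn about y gives the same grasp; the last joint's range is limited). The gripper opens to 93 mm and grips with 3 to 60 N. Pads are 15 mm wide; open, the fingers measure 128 mm over their backs; the gripper's body (75 mm by 188 mm) begins 65 mm behind the grasp point.
Start: joints at [1.158, 0.13, 1.488, -0, 1.523, -0.085], TCP at [0.193, 0.568, 0.23] pointing down, gripper open.
Joint ranges: [-2.96, 2.96], [-0.89, 2.26], [0.02, 2.5], [-1.34, 4.48], [0, 2.73], [-2.66, 2.66]. Speed limits (rad/s): [2.39, 2.39, 2.79, 3.14, 3.14, 3.14].

## Interface

Orientations are given as a unit quaternion [x, y, z, w].
In Python, from station import arm, capture, order, models gives the robot as it stands.
- The arm moves only by the tool arm_command, never from a script. Its argument "rows" is a list of rows, each an object with "jaw": the closure, from -1 (fully open) to 1 (shut), so that 0 is half open; "linear": the shift along the tool's x, y, z in m, a list of three; "dr": the turn, a rotation vector about the tool's x, y, z in degrees, a list of three. In form: [{"jaw": jaw, "linear": [tx, ty, tz], "dr": [rx, ry, rz]}, ...]. A call has 1 to 5 rows; each row shifts and turns the commanded pose from where the row before left it, along the tool's axes as they then stand; what a row does not reach is not made up. A row lasts 1/10 s, in which the tool goes at most 50 mm and 8.59 degrees, less where a joint would pass 70% of its speed; a pose out of reach is approached as far as the arm can. A call with a gripper value outside its range is refused whole. The fingers move at their own pace and stop on an object; "squeeze" is the grip in N (left out, the last holds). Time passes only in rows, so rows that do not move let the fingers close. It gives the time, the measured TCP pose, the force and the opening at its end, in the units of the state.
- arm.sense(): the state, without advancing time (a new reading comes with each control period).
- capture(name): name is "scene" or "top"; returns a dict with "pixels" (480x640x3 uint8, red, green, blue), "fx", "fy", "cx", "cy" (pixels), "R" (3x3) and "t" (3): a world point X has camera coordinates R X + t. Camera axes: x right, y down, z forward; pixel columns grow to the right and rows downward; lengths in m; the calibration is good to about 2 mm. A picture is of the moment at which its call begins. There is no depth.
- order.close_job(): hands the job in, once; it reports no verdict.
Trained networks look in the newest picture that a camera, given by its name, has taken for a name from the list of things; names that differ only in an ending like _2 or _b are one class to them, and where a whole thing is asked for, a point or a joint stands for the part that bears it (a point fixed in the world has none). Each returns a list of dicts, best first, with "conf" (0 to 1); they miss things now and then, are a little off and sometimes report something else, mostly with a low value. They report only what shows in the picture. A call takes as long as a camera call.
- models.search_frame(query, camera): "point" ([x, y, z] in m, in world coordinates, good to about 4 mm: the middle of the surface that is visible of it).
- models.outline_of(query, camera): "pixels" (480x640 bool, what is visible of it).
- models.landmark_of(query, camera): "point" ([x, y, z] in m, in world coordinates, good to about 4 mm: a listed point, or the origin of a listed thing).
The state is a dict: "clock": time; "q": joint angles; "dq": joint speeds; "tau": joint torques, N m; "ee_pos": TCP position; "eef_rot": TCP orientation; "wrist_force": force on the tool from outside, world axes, zero at the start; "wrist_torque": the same for the moment, N m; "gripper_width": finger opening in m.
Only numpy, scipy, OpenCV 4.12 (cv2) and the standard library are available. Lean on these libraries where they do the work, as an engineer would, in place of code of your own. Each camera call takes 0.05 s, during which the arm holds its last target. There are 200 camera calls.

## Working session

There is one attempt and no reset: what is moved stays moved. The work goes in short steps, Python scripts to look and compute and a tool call to move; the robot and the scene stay as the last step left them, time stands still between calls to the robot, and variables do not carry over. Pictures are saved under pics/ and viewed, about 8 in all and at most 12, crops included, and the job is handed in when it is done.

Besides the shell and the picture viewer there is one more tool, called after "Call:" by a JSON object that holds its "op" and its "data", one argument or row to a line. arm_command: Moves the arm, as the interface text tells. Its arguments: {"type":"object","properties":{"rows":{"type":"array","items":{"type":"object","properties":{"jaw":{"type":"number"},"linear":{"type":"array","items":{"type":"number"}},"dr":{"type":"array","items":{"type":"number"}}}}},"squeeze":{"type":"number"}},"required":["rows"]}

```bash
mkdir -p pics; ls; python3 - <<'E'
from station import arm,capture,order,models
import cv2,numpy as np
s=arm.sense(); print(s)
for n in("scene","top"):
    c=capture(n); cv2.imwrite(f"pics/{n}0.png",c["pixels"][:,:,::-1]); print(n,c["fx"],c["cx"],c["cy"],c["R"],c["t"])
    for q in("rule_knob","rule","board","pin_a","red_stop","blue_stop","bulb_1"):
        print(n,q,[(np.round(d["point"],3),round(d["conf"],2)) for d in models.landmark_of(q,n)][:3])
E
```

```text
pics
{'clock': 0.0, 'q': array([ 1.15758707e+00,  1.31153498e-01,  1.48926646e+00,  4.90557419e-06,
        1.52295700e+00, -8.54040308e-02]), 'dq': array([ 0.00057284, -0.00069155,  0.00172483, -0.00215354,  0.00132399,
       -0.00057663]), 'tau': array([ 5.15600223e-04, -5.59860563e+01, -4.91750443e+01,  7.65727786e-02,
        3.58987204e-02, -1.66243603e-04]), 'ee_pos': array([0.19294539, 0.56757062, 0.22859902]), 'eef_rot': array([ 0.69824077, -0.1155358 ,  0.11522115, -0.69701893]), 'wrist_force': array([-0.13463044, -0.27961158,  1.08112513]), 'wrist_torque': array([0.03679117, 0.01156905, 0.01716429]), 'gripper_width': 0.09276267533189586}
scene 458.0077571369707 318.05839870096935 243.13206257872272 [[ 0.89630309  0.44336356 -0.00833798]
 [ 0.363961   -0.74626434 -0.55733466]
 [-0.25332422  0.49650608 -0.83024608]] [-0.51683127 -0.12920599  1.35296588]
scene rule_knob [(array([ 0.484, -0.076,  0.039]), 0.9)]
scene rule [(array([ 0.488, -0.074,  0.013]), 0.95), (array([ 0.507, -0.433, -0.002]), 0.43)]
scene board [(array([ 0.555, -0.047,  0.002]), 0.89)]
scene pin_a [(array(
[... 396 characters left out ...]
989702  0.00869105]
 [-0.99167288  0.0102098  -0.12837701]
 [ 0.12827506 -0.01008469 -0.99168735]] [0.02666531 0.55340686 1.77359348]
top rule_knob [(array([ 0.489, -0.078,  0.04 ]), 0.73)]
top rule [(array([ 0.487, -0.075,  0.011]), 0.75), (array([ 0.627, -0.484,  0.001]), 0.17)]
top board [(array([ 0.553, -0.049, -0.   ]), 0.64)]
top pin_a [(array([0.58 , 0.055, 0.016]), 0.64), (array([ 0.622, -0.12 ,  0.009]), 0.57), (array([ 0.422, -0.481, -0.004]), 0.2)]
top red_stop [(array([ 0.626, -0.235,  0.009]), 0.65)]
top blue_stop [(array([0.518, 0.148, 0.013]), 0.75), (array([0.582, 0.053, 0.012]), 0.33)]
top bulb_1 [(array([ 0.7  , -0.155,  0.017]), 0.61), (array([0.626, 0.116, 0.013]), 0.52)]
```

```bash
cat > h.py <<'E'
import numpy as np,cv2
from station import arm,capture,order,models
def proj(c,X):
    X=np.atleast_2d(X); p=X@np.array(c["R"]).T+np.array(c["t"])
    return np.c_[c["fx"]*p[:,0]/p[:,2]+c["cx"],c["fy"]*p[:,1]/p[:,2]+c["cy"]]
def back(c,uv,z):
    R=np.array(c["R"]);t=np.array(c["t"]);o=-R.T@t
    uv=np.atleast_2d(uv); d=np.c_[(uv[:,0]-c["cx"])/c["fx"],(uv[:,1]-c["cy"])/c["fy"],np.ones(len(uv))]@R
    return o+d*((z-o[2])/d[:,2])[:,None]
E
python3 - <<'E'
from h import *
c=capture("top")
m=models.outline_of("rule","top")[0]["pixels"].astype(np.uint8)
r=cv2.minAreaRect(cv2.findNonZero(m)); b=cv2.boxPoints(r); w=back(c,b,.022); print(b,w.round(4),[np.linalg.norm(w[i]-w[i-1]) for i in range(4)])
print([ (np.arctan2(-(w[i]-w[i-1])[0],(w[i]-w[i-1])[1])) for i in range(4)])
x0,y0=230,150
im=c["pixels"][y0:y0+180,x0:x0+220,::-1]
cv2.imwrite("pics/top1.png",cv2.resize(im,None,fx=3.3,fy=3.3,interpolation=cv2.INTER_CUBIC))
E
```

```text
[[299.91248 252.12729]
 [396.99072 234.14986]
 [400.07428 250.80106]
 [302.99603 268.7785 ]] [[ 0.4873  0.0775  0.022 ]
 [ 0.539  -0.2183  0.022 ]
 [ 0.4881 -0.2262  0.022 ]
 [ 0.4368  0.0686  0.022 ]] [np.float64(0.05128781974575443), np.float64(0.30028167940464795), np.float64(0.051568168948006476), np.float64(0.2992188443166965)]
[np.float64(-1.3958923959932523), np.float64(-2.968340059767646), np.float64(1.7250774658388606), np.float64(0.1723464365244819)]
```

View pics/scene0.png

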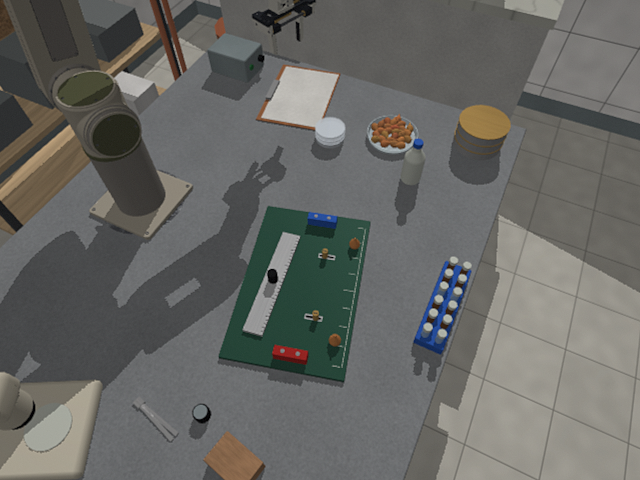

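View pics/top1.png

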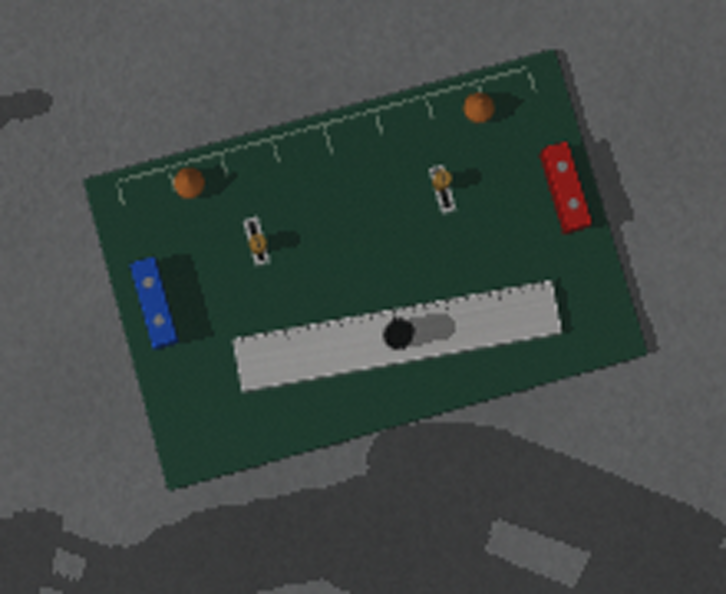

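```bash
python3 - <<'E'
from h import *
from scipy.spatial.transform import Rotation as Ro
for n in("top","scene"):
    c=capture(n); im=c["pixels"].astype(int)
    hsv=cv2.cvtColor(c["pixels"],cv2.COLOR_RGB2HSV)
    for q,z in(("red_stop",.042),("blue_stop",.042),("pin_a",None),("rule",.022),("rule_knob",None),("board",.012)):
        for d in models.outline_of(q,n)[:2]:
            m=d["pixels"].astype(np.uint8)
            p=cv2.findNonZero(m)[:,0]
            if z: 
                r=cv2.minAreaRect(p); w=back(c,cv2.boxPoints(r),z)
                if n=="top": print(n,q,round(d["conf"],2),w[:,:2].round(4).tolist(), back(c,[r[0]],z).round(4))
            else: print(n,q,round(d["conf"],2),len(p),p.mean(0),p.min(0),p.max(0),back(c,[p.mean(0)],.03).round(4))
    # brass pixels
    for X in([.58,.053,.04],[.625,-.121,.04]):
        u,v=proj(c,X)[0].round().astype(int); s=hsv[v-14:v+15,u-14:u+15]
        m=((s[...,0]>12)&(s[...,0]<32)&(s[...,1]>110)&(s[...,2]>70)).astype(np.uint8)
        ys,xs=np.nonzero(m); print(n,"brass",len(xs),xs.mean()+u-14,ys.mean()+v-14, xs.min()+u-14,xs.max()+u-14,ys.min()+v-14,ys.max()+v-14, back(c,[[xs.mean()+u-14,ys.mean()+v-14]],.035).round(4))
s=arm.sense(); print(Ro.from_quat(s["eef_rot"]).as_matrix().round(3))
E
```

```text
top red_stop 0.54 [[0.6565, -0.2053], [0.6647, -0.2326], [0.5872, -0.2538], [0.5791, -0.2266]] [[ 0.6218 -0.2296  0.042 ]]
top blue_stop 0.51 [[0.556, 0.1696], [0.5616, 0.1477], [0.4828, 0.1274], [0.4773, 0.1492]] [[0.5193 0.1485 0.042 ]]
top pin_a 0.59 59 [363.72881356 206.13559322] [361 201] [366 212] [[ 0.6251 -0.1181  0.03  ]]
top pin_a 0.43 70 [307.25714286 222.35714286] [304 216] [311 229] [[0.5769 0.0544 0.03  ]]
top rule 0.59 [[0.4902, 0.0806], [0.5444, -0.2178], [0.4883, -0.2269], [0.4346, 0.0704]] [[ 0.4892 -0.073   0.022 ]]
top rule 0.23 [[0.3594, -0.453], [0.4816, -0.4791], [0.4777, -0.5006], [0.3556, -0.4743]] [[ 0.4183 -0.4767  0.022 ]]
top rule_knob 0.73 1579 [349.48511716 251.43698543] [301 235] [399 267] [[ 0.487  -0.0722  0.03  ]]
top board 0.83 [[0.6402, 0.2176], [0.7646, -0.232], [0.4676, -0.3053], [0.3489, 0.1362]] [[ 0.5535 -0.045   0.012 ]]
top board 0.17 [[0.6986, 0.4873], [0.7423, 0.445], [0.6804, 0.384], [0.6371, 0.4263]] [[0.6895 0.4356 0.012 ]]
top brass 21 307.6666666666667 223.33333333333334 306 310 221 226 [[0.5732 0.0531 0.035 ]]
top brass 25 363.44 204.12 361 366 202 207 [[ 0.6305 -0.1169  0.035 ]]
scene pin_a 0.55 110 [313.30909091 316.51818182] [305 311] [321 320] [[ 0.627  -0.1272  0.03  ]]
scene rule_knob 0.78 2070 [271.72753623 284.72995169] [244 232] [300 335] [[ 0.4937 -0.0954  0.03  ]]
scene rule_knob 0.6 819 [413.38705739 163.8986569 ] [401 139] [425 185] [[0.6736 0.4535 0.03  ]]
scene brass 41 324.4390243902439 253.0 322 327 249 258 [[0.5731 0.0455 0.035 ]]
scene brass 42 315.1190476190476 314.8333333333333 312 318 311 319 [[ 0.6301 -0.1234  0.035 ]]
[[ 0.947  0.     0.322]
 [-0.322 -0.     0.947]
 [ 0.    -1.    -0.   ]]
```

Call:
{"op": "arm_command", "data": {
  "rows": [
    {"jaw": -1,"linear": [0,0,0],"dr": [0,7.54,0]},
    {"jaw": -1,"linear": [0,0,0],"dr": [0,7.54,0]},
    {"jaw": -1,"linear": [0,0,0],"dr": [0,7.54,0]},
    {"jaw": -1,"linear": [0,0,0],"dr": [0,7.54,0]},
    {"jaw": -1,"linear": [0,0,0],"dr": [0,7.54,0]}
  ],
  "squeeze": 15
}}

```text
clock: 2.1
ee_pos: [0.1932, 0.5681, 0.2296]
eef_rot: [-0.622, 0.336, -0.336, 0.622]
wrist_force: [-0.3, 0.4, -0.2]
gripper_width: 0.0932
```

Call:
{"op": "arm_command", "data": {
  "rows": [
    {"jaw": -1,"linear": [0,0,0],"dr": [0,7.54,0]},
    {"jaw": -1,"linear": [0,0,0],"dr": [0,7.54,0]},
    {"jaw": -1,"linear": [0,0,0],"dr": [0,0,0]},
    {"jaw": -1,"linear": [0,0,0],"dr": [0,0,0]}
  ]
}}

```text
clock: 2.5
ee_pos: [0.1932, 0.5681, 0.2297]
eef_rot: [-0.574, 0.412, -0.412, 0.574]
wrist_force: [0.2, 0.3, 0.3]
gripper_width: 0.0933
```

Call:
{"op": "arm_command", "data": {
  "rows": [
    {"jaw": -1,"linear": [0.03,0,0.003],"dr": [0,0,0]},
    {"jaw": -1,"linear": [0.048,0,0.0054],"dr": [0,0,0]},
    {"jaw": -1,"linear": [0.048,0,0.0054],"dr": [0,0,0]},
    {"jaw": -1,"linear": [0.048,0,0.0054],"dr": [0,0,0]},
    {"jaw": -1,"linear": [0.048,0,0.0054],"dr": [0,0,0]}
  ]
}}

```text
clock: 3.0
ee_pos: [0.2871, 0.3636, 0.2297]
eef_rot: [-0.574, 0.412, -0.412, 0.575]
wrist_force: [1.3, -0.2, 0.5]
gripper_width: 0.0929
```

Call:
{"op": "arm_command", "data": {
  "rows": [
    {"jaw": -1,"linear": [0.048,0,0.0054],"dr": [0,0,0]},
    {"jaw": -1,"linear": [0.048,0,0.0054],"dr": [0,0,0]},
    {"jaw": -1,"linear": [0.048,0,0.0054],"dr": [0,0,0]},
    {"jaw": -1,"linear": [0.048,0,0.0054],"dr": [0,0,0]},
    {"jaw": -1,"linear": [0.048,0,0.0054],"dr": [0,0,0]}
  ]
}}

```text
clock: 3.5
ee_pos: [0.3887, 0.1443, 0.2301]
eef_rot: [-0.574, 0.412, -0.413, 0.575]
wrist_force: [0.2, 0.1, -0.4]
gripper_width: 0.0933
```

Call:
{"op": "arm_command", "data": {
  "rows": [
    {"jaw": -1,"linear": [0.048,0,0.0054],"dr": [0,0,0]},
    {"jaw": -1,"linear": [0.048,0,0.0054],"dr": [0,0,0]},
    {"jaw": -1,"linear": [0.048,0,0.0054],"dr": [0,0,0]},
    {"jaw": -1,"linear": [0.048,0,0.0054],"dr": [0,0,0]},
    {"jaw": -1,"linear": [0.048,0,0.0054],"dr": [0,0,0]}
  ]
}}

```text
clock: 4.0
ee_pos: [0.4903, -0.0752, 0.2299]
eef_rot: [-0.574, 0.412, -0.413, 0.575]
wrist_force: [1.2, 0.1, 0.4]
gripper_width: 0.0929
```

Call:
{"op": "arm_command", "data": {
  "rows": [
    {"jaw": -1,"linear": [0,0,0],"dr": [0,0,0]},
    {"jaw": -1,"linear": [0,0,0],"dr": [0,0,0]},
    {"jaw": -1,"linear": [0,0,0],"dr": [0,0,0]}
  ]
}}

```text
clock: 4.3
ee_pos: [0.4895, -0.0723, 0.2296]
eef_rot: [-0.574, 0.413, -0.413, 0.574]
wrist_force: [0.0, 0.0, -0.2]
gripper_width: 0.0931
```

Call:
{"op": "arm_command", "data": {
  "rows": [
    {"jaw": -1,"linear": [0.002,0.04,0],"dr": [0,0,0]},
    {"jaw": -1,"linear": [0,0.045,0],"dr": [0,0,0]},
    {"jaw": -1,"linear": [0,0.045,0],"dr": [0,0,0]},
    {"jaw": -1,"linear": [0,0.035,0],"dr": [0,0,0]},
    {"jaw": -1,"linear": [0,0.015,0],"dr": [0,0,0]}
  ]
}}

```text
clock: 4.8
ee_pos: [0.4874, -0.0725, 0.0459]
eef_rot: [0.575, -0.414, 0.411, -0.574]
wrist_force: [-0.6, 0.8, 0.2]
gripper_width: 0.0933
```

Call:
{"op": "arm_command", "data": {
  "rows": [
    {"jaw": -1,"linear": [0,0.007,0],"dr": [0,0,0]},
    {"jaw": -1,"linear": [0,0.003,0],"dr": [0,0,0]},
    {"jaw": -1,"linear": [0,0,0],"dr": [0,0,0]},
    {"jaw": -0.2,"linear": [0,0,0],"dr": [0,0,0]},
    {"jaw": 0.1,"linear": [0,0,0],"dr": [0,0,0]}
  ]
}}

```text
clock: 5.3
ee_pos: [0.4914, -0.0751, 0.0409]
eef_rot: [-0.573, 0.413, -0.414, 0.574]
wrist_force: [-0.6, 0.1, -1.2]
gripper_width: 0.0817
```

Call:
{"op": "arm_command", "data": {
  "rows": [
    {"jaw": 0.3,"linear": [0,0,0],"dr": [0,0,0]},
    {"jaw": 0.5,"linear": [0,0,0],"dr": [0,0,0]},
    {"jaw": 0.6,"linear": [0,0,0],"dr": [0,0,0]},
    {"jaw": 0.6,"linear": [0,0,0],"dr": [0,0,0]},
    {"jaw": 0.6,"linear": [0,0,0],"dr": [0,0,0]}
  ]
}}

```text
clock: 5.8
ee_pos: [0.4903, -0.075, 0.0396]
eef_rot: [0.574, -0.414, 0.413, -0.574]
wrist_force: [0.3, 0.7, -0.4]
gripper_width: 0.0414
```

Call:
{"op": "arm_command", "data": {
  "rows": [
    {"jaw": 0.6,"linear": [0,0,0],"dr": [0,0,0]},
    {"jaw": 0.6,"linear": [0,0,0],"dr": [0,0,0]},
    {"jaw": 0.6,"linear": [0,0,0],"dr": [0,0,0]}
  ]
}}

```text
clock: 6.1
ee_pos: [0.4902, -0.0749, 0.0395]
eef_rot: [0.574, -0.414, 0.413, -0.574]
wrist_force: [-1.5, -1.2, 0.5]
gripper_width: 0.0254
```

```bash
cat > look.py <<'E'
from h import *
import sys
s=arm.sense(); print(s["clock"],s["ee_pos"].round(4),s["wrist_force"].round(2),s["wrist_torque"].round(3),s["gripper_width"])
for n,(x0,y0,w,h) in(("top",(250,170,160,110)),("scene",(210,200,180,180))):
    c=capture(n); im=c["pixels"][y0:y0+h,x0:x0+w,::-1]; f=390/w
    a=cv2.resize(im,(390,int(h*f)),interpolation=cv2.INTER_CUBIC); a=cv2.copyMakeBorder(a,0,400-a.shape[0],0,0,cv2.BORDER_CONSTANT)
    b=a if n=="top" else np.hstack([b,a])
cv2.imwrite(f"pics/{sys.argv[1]}.png",b)
E
python3 look.py g1
```

```text
6.1 [ 0.4902 -0.0749  0.0395] [-1.5  -1.18  0.45] [-0.154  0.294  0.002] 0.025384743266975977
```

View pics/g1.png

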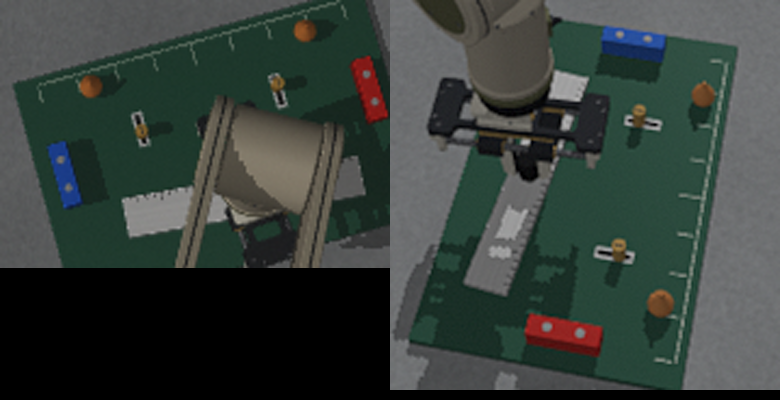

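Call:
{"op": "arm_command", "data": {
  "rows": [
    {"jaw": 0.6,"linear": [0,0,0.004],"dr": [0,0,0]},
    {"jaw": 0.6,"linear": [0,0,0.006],"dr": [0,0,0]},
    {"jaw": 0.6,"linear": [0,0,0.006],"dr": [0,0,0]},
    {"jaw": 0.6,"linear": [0,0,0.006],"dr": [0,0,0]},
    {"jaw": 0.6,"linear": [0,0,0.006],"dr": [0,0,0]}
  ]
}}

```text
clock: 6.7
ee_pos: [0.5176, -0.0658, 0.0396]
eef_rot: [-0.574, 0.413, -0.413, 0.574]
wrist_force: [-1.1, 0.1, -0.6]
gripper_width: 0.0251
```

Call:
{"op": "arm_command", "data": {
  "rows": [
    {"jaw": 0.6,"linear": [0,0,0.006],"dr": [0,0,0]},
    {"jaw": 0.6,"linear": [0,0,0.006],"dr": [0,0,0]},
    {"jaw": 0.6,"linear": [0,0,0.006],"dr": [0,0,0]},
    {"jaw": 0.6,"linear": [0,0,0.005],"dr": [0,0,0]},
    {"jaw": 0.6,"linear": [0,0,0.004],"dr": [0,0,0]}
  ]
}}

```text
clock: 7.2
ee_pos: [0.5429, -0.0574, 0.0396]
eef_rot: [0.574, -0.413, 0.413, -0.574]
wrist_force: [-1.8, -1.1, 0.3]
gripper_width: 0.0257
```

Call:
{"op": "arm_command", "data": {
  "rows": [
    {"jaw": 0.6,"linear": [0,0,0.002],"dr": [0,0,0]},
    {"jaw": 0.6,"linear": [0,0,0.002],"dr": [0,0,0]},
    {"jaw": 0.6,"linear": [0,0,0],"dr": [0,0,0]},
    {"jaw": 0.6,"linear": [0,0,0],"dr": [0,0,0]},
    {"jaw": 0.6,"linear": [0,0,0],"dr": [0,0,0]}
  ]
}}

```text
clock: 7.7
ee_pos: [0.5463, -0.0563, 0.0396]
eef_rot: [-0.574, 0.413, -0.413, 0.574]
wrist_force: [0.7, -0.3, -2.5]
gripper_width: 0.0258
```

```bash
python3 look.py g2; python3 -c "
from h import *
c=capture('scene')
for d in models.outline_of('rule','scene')[:1]:
    print(d['conf'],d['pixels'].sum())
"
```

```text
7.7 [ 0.5463 -0.0563  0.0396] [ 0.69 -0.33 -2.49] [-0.037 -0.059 -0.024] 0.025818110126291042
0.67 1357
```

View pics/g2.png

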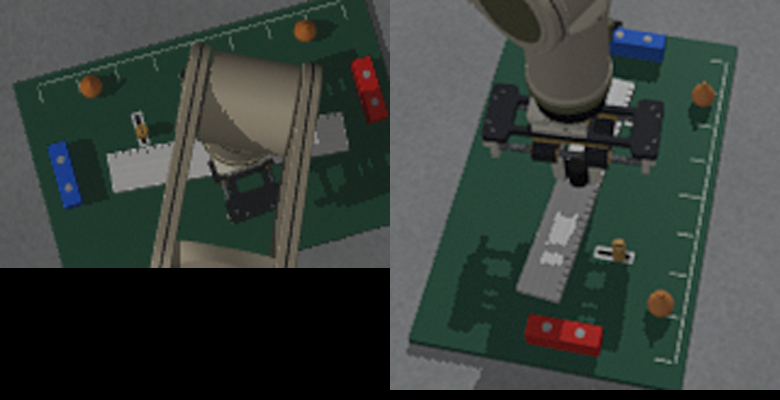

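Call:
{"op": "arm_command", "data": {
  "rows": [
    {"jaw": 0.6,"linear": [0,0,0.001],"dr": [0,0,0]},
    {"jaw": 0.6,"linear": [0,0,0.0015],"dr": [0,0,0]},
    {"jaw": 0.6,"linear": [0,0,0.0015],"dr": [0,0,0]},
    {"jaw": 0.6,"linear": [0,0,0.0015],"dr": [0,0,0]},
    {"jaw": 0.6,"linear": [0,0,0.0015],"dr": [0,0,0]}
  ]
}}

```text
clock: 8.4
ee_pos: [0.5531, -0.054, 0.0396]
eef_rot: [0.574, -0.413, 0.413, -0.574]
wrist_force: [-0.9, -0.0, -2.0]
gripper_width: 0.0257
```

Call:
{"op": "arm_command", "data": {
  "rows": [
    {"jaw": 0.6,"linear": [0,0,0.001],"dr": [0,0,0]},
    {"jaw": 0.6,"linear": [0,0,0.001],"dr": [0,0,0]},
    {"jaw": 0.6,"linear": [0,0,0.001],"dr": [0,0,0]},
    {"jaw": 0.6,"linear": [0,0,0.001],"dr": [0,0,0]},
    {"jaw": 0.6,"linear": [0,0,0.001],"dr": [0,0,0]}
  ]
}}

```text
clock: 8.9
ee_pos: [0.5577, -0.0525, 0.0396]
eef_rot: [0.574, -0.413, 0.413, -0.574]
wrist_force: [-0.4, -0.9, -1.2]
gripper_width: 0.0256
```

Call:
{"op": "arm_command", "data": {
  "rows": [
    {"jaw": 0.6,"linear": [0,0,0.001],"dr": [0,0,0]},
    {"jaw": 0.6,"linear": [0,0,0.001],"dr": [0,0,0]},
    {"jaw": 0.6,"linear": [0,0,0.001],"dr": [0,0,0]},
    {"jaw": 0.6,"linear": [0,0,0.001],"dr": [0,0,0]},
    {"jaw": 0.6,"linear": [0,0,0.001],"dr": [0,0,0]}
  ]
}}

```text
clock: 9.4
ee_pos: [0.5625, -0.0509, 0.0396]
eef_rot: [0.574, -0.413, 0.413, -0.574]
wrist_force: [-1.6, -0.4, -2.0]
gripper_width: 0.0258
```

Call:
{"op": "arm_command", "data": {
  "rows": [
    {"jaw": 0.6,"linear": [0,0,0.0006],"dr": [0,0,0]},
    {"jaw": 0.6,"linear": [0,0,0.0006],"dr": [0,0,0]},
    {"jaw": 0.6,"linear": [0,0,0.0006],"dr": [0,0,0]},
    {"jaw": 0.6,"linear": [0,0,0.0006],"dr": [0,0,0]},
    {"jaw": 0.6,"linear": [0,0,0.0006],"dr": [0,0,0]}
  ]
}}

```text
clock: 9.9
ee_pos: [0.5653, -0.0499, 0.0396]
eef_rot: [0.574, -0.413, 0.413, -0.574]
wrist_force: [-0.7, 0.0, -2.8]
gripper_width: 0.0257
```

```bash
python3 look.py g3
```

```text
9.9 [ 0.5653 -0.0499  0.0396] [-0.72  0.01 -2.82] [-0.16   0.228  0.022] 0.025729548047371698
```

View pics/g3.png

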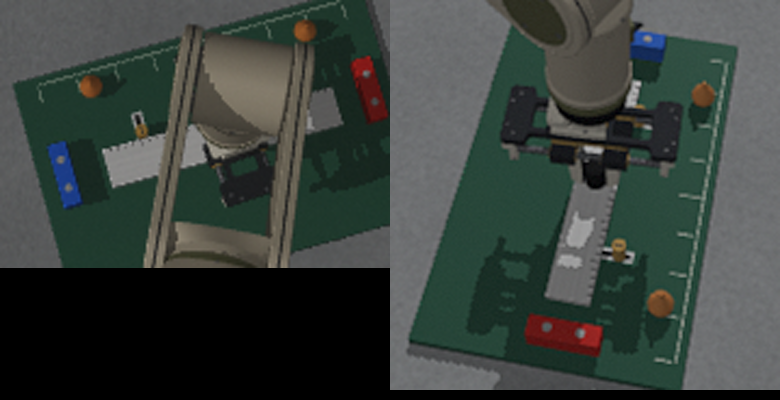

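Call:
{"op": "arm_command", "data": {
  "rows": [
    {"jaw": 0.6,"linear": [0,0,0.0006],"dr": [0,0,0]},
    {"jaw": 0.6,"linear": [0,0,0.0006],"dr": [0,0,0]},
    {"jaw": 0.6,"linear": [0,0,0.0006],"dr": [0,0,0]},
    {"jaw": 0.6,"linear": [0,0,0.0006],"dr": [0,0,0]},
    {"jaw": 0.6,"linear": [0,0,0.0006],"dr": [0,0,0]}
  ]
}}

```text
clock: 10.5
ee_pos: [0.5682, -0.049, 0.0396]
eef_rot: [0.574, -0.413, 0.413, -0.574]
wrist_force: [-0.4, -1.1, -2.3]
gripper_width: 0.0255
```

Call:
{"op": "arm_command", "data": {
  "rows": [
    {"jaw": 0.6,"linear": [0,0,0.0004],"dr": [0,0,0]},
    {"jaw": 0.6,"linear": [0,0,0.0004],"dr": [0,0,0]},
    {"jaw": 0.6,"linear": [0,0,0.0004],"dr": [0,0,0]}
  ]
}}

```text
clock: 10.8
ee_pos: [0.5693, -0.0486, 0.0396]
eef_rot: [0.574, -0.413, 0.413, -0.574]
wrist_force: [-0.9, -0.7, -3.5]
gripper_width: 0.0252
```

```bash
python3 look.py g4
```

```text
10.8 [ 0.5693 -0.0486  0.0396] [-0.93 -0.73 -3.49] [-0.136  0.163  0.037] 0.025192655420045614
```

Call:
{"op": "arm_command", "data": {
  "rows": [
    {"jaw": 0.6,"linear": [0,0,0.0003],"dr": [0,0,0]},
    {"jaw": 0.6,"linear": [0,0,0.0003],"dr": [0,0,0]},
    {"jaw": 0.6,"linear": [0,0,0.0003],"dr": [0,0,0]}
  ]
}}

```text
clock: 11.2
ee_pos: [0.5702, -0.0483, 0.0396]
eef_rot: [0.574, -0.413, 0.413, -0.574]
wrist_force: [-0.4, 0.4, -2.3]
gripper_width: 0.0253
```

View pics/g4.png

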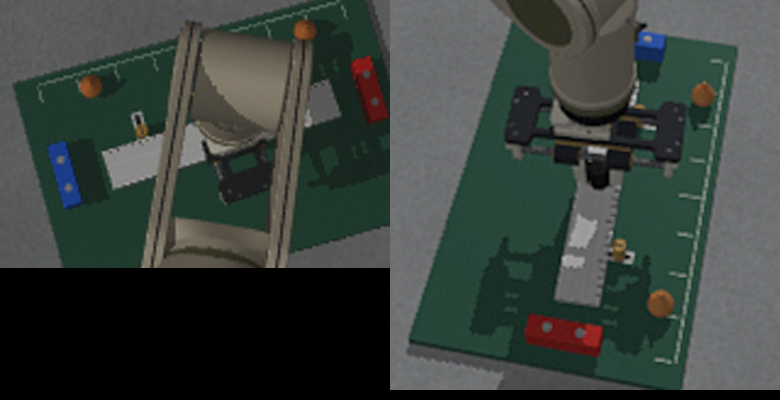

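Call:
{"op": "arm_command", "data": {
  "rows": [
    {"jaw": 0.6,"linear": [0,0,0.0003],"dr": [0,0,0]},
    {"jaw": 0.6,"linear": [0,0,0.0003],"dr": [0,0,0]},
    {"jaw": 0.6,"linear": [0,0,0.0003],"dr": [0,0,0]}
  ]
}}

```text
clock: 11.5
ee_pos: [0.571, -0.048, 0.0396]
eef_rot: [0.574, -0.413, 0.413, -0.574]
wrist_force: [-0.2, 0.1, -3.6]
gripper_width: 0.0256
```

```bash
cat > f.py <<'E'
from h import *
F=[];T=[];P=[]
for i in range(6):
    capture("top"); s=arm.sense(); F.append(s["wrist_force"]);T.append(s["wrist_torque"]);P.append(s["ee_pos"])
F=np.mean(F,0);P=np.mean(P,0); n=np.array([.949,.315,0]); t=np.array([-.315,.949,0])
print(s["clock"],"Fn %.2f Ft %.2f Fz %.2f"%(F@n,F@t,F[2]),"T",np.mean(T,0).round(3),"n %.4f t %.4f"%(P@n,P@t),P.round(4))
E
python3 f.py
```

```text
11.8 Fn -0.15 Ft -0.31 Fz -3.41 T [-0.092  0.088  0.017] n 0.5268 t -0.2255 [ 0.5711 -0.048   0.0396]
```

Call:
{"op": "arm_command", "data": {
  "rows": [
    {"jaw": 0.6,"linear": [0,0,0.0003],"dr": [0,0,0]},
    {"jaw": 0.6,"linear": [0,0,0.0003],"dr": [0,0,0]},
    {"jaw": 0.6,"linear": [0,0,0.0003],"dr": [0,0,0]}
  ]
}}

```text
clock: 12.1
ee_pos: [0.5714, -0.0479, 0.0396]
eef_rot: [0.574, -0.414, 0.413, -0.573]
wrist_force: [-5.6, -0.8, 0.2]
gripper_width: 0.0256
```

```bash
python3 f.py
```

```text
12.4 Fn -5.16 Ft 0.15 Fz 0.15 T [-0.342  0.962  0.024] n 0.5271 t -0.2255 [ 0.5713 -0.0479  0.0396]
```

Call:
{"op": "arm_command", "data": {
  "rows": [
    {"jaw": 0.6,"linear": [0.0005,0,0],"dr": [0,0,0]},
    {"jaw": 0.6,"linear": [0.001,0,0],"dr": [0,0,0]},
    {"jaw": 0.6,"linear": [0.001,0,0],"dr": [0,0,0]},
    {"jaw": 0.6,"linear": [0.001,0,0],"dr": [0,0,0]},
    {"jaw": 0.6,"linear": [0.001,0,0],"dr": [0,0,0]}
  ]
}}

```text
clock: 12.9
ee_pos: [0.5726, -0.0516, 0.0396]
eef_rot: [0.574, -0.414, 0.413, -0.574]
wrist_force: [-5.9, 1.6, 2.2]
gripper_width: 0.0256
```

```bash
python3 f.py
```

```text
13.2 Fn -5.53 Ft 2.10 Fz 1.29 T [0.052 1.076 0.019] n 0.5271 t -0.2295 [ 0.5726 -0.0517  0.0396]
```

Call:
{"op": "arm_command", "data": {
  "rows": [
    {"jaw": 0.6,"linear": [0.0012,0,0],"dr": [0,0,0]},
    {"jaw": 0.6,"linear": [0.0012,0,0],"dr": [0,0,0]},
    {"jaw": 0.6,"linear": [0.0012,0,0],"dr": [0,0,0]},
    {"jaw": 0.6,"linear": [0.0012,0,0],"dr": [0,0,0]},
    {"jaw": 0.6,"linear": [0.0012,0,0],"dr": [0,0,0]}
  ]
}}

```text
clock: 13.7
ee_pos: [0.5745, -0.0573, 0.0396]
eef_rot: [0.574, -0.414, 0.413, -0.574]
wrist_force: [-5.2, 0.8, 1.5]
gripper_width: 0.026
```

```bash
python3 f.py
```

```text
14.0 Fn -5.38 Ft 2.03 Fz 1.02 T [0.003 1.042 0.021] n 0.5272 t -0.2355 [ 0.5746 -0.0575  0.0396]
```

Call:
{"op": "arm_command", "data": {
  "rows": [
    {"jaw": 0.6,"linear": [0.0012,0,0],"dr": [0,0,0]},
    {"jaw": 0.6,"linear": [0.0012,0,0],"dr": [0,0,0]},
    {"jaw": 0.6,"linear": [0.0012,0,0],"dr": [0,0,0]},
    {"jaw": 0.6,"linear": [0.0012,0,0],"dr": [0,0,0]},
    {"jaw": 0.6,"linear": [0.0012,0,0],"dr": [0,0,0]}
  ]
}}

```text
clock: 14.5
ee_pos: [0.5764, -0.063, 0.0396]
eef_rot: [0.574, -0.414, 0.413, -0.574]
wrist_force: [-5.5, 1.2, -0.1]
gripper_width: 0.0256
```

```bash
python3 f.py; python3 look.py g5
```

```text
14.8 Fn -4.83 Ft 1.99 Fz 1.01 T [0.018 1.048 0.039] n 0.5272 t -0.2416 [ 0.5765 -0.0632  0.0396]
14.8 [ 0.5765 -0.0632  0.0396] [-6.1   0.25  1.21] [0.002 1.034 0.026] 0.025687196622952133
```

View pics/g5.png

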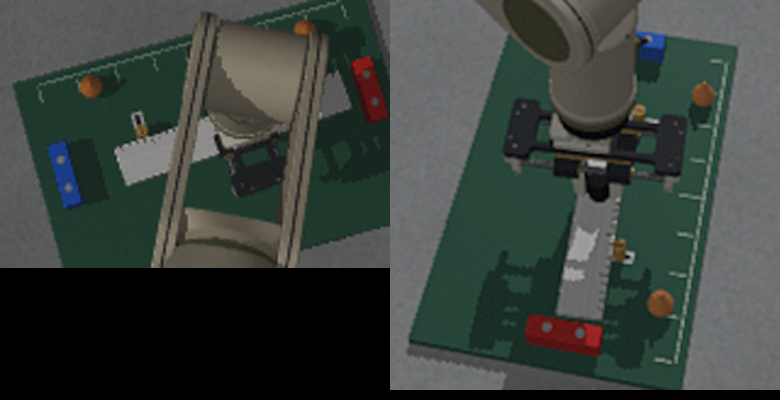

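Call:
{"op": "arm_command", "data": {
  "rows": [
    {"jaw": 0.6,"linear": [0.0008,0,0.0001],"dr": [0,0,0]},
    {"jaw": 0.6,"linear": [0.001,0,0],"dr": [0,0,0]},
    {"jaw": 0.6,"linear": [0.001,0,0],"dr": [0,0,0]},
    {"jaw": 0.6,"linear": [0.001,0,0],"dr": [0,0,0]}
  ]
}}

```text
clock: 15.3
ee_pos: [0.5776, -0.0665, 0.0396]
eef_rot: [0.574, -0.414, 0.413, -0.574]
wrist_force: [-6.3, 2.0, 1.9]
gripper_width: 0.0255
```

```bash
python3 f.py
```

```text
15.6 Fn -5.79 Ft 2.53 Fz 1.57 T [0.064 1.117 0.017] n 0.5272 t -0.2453 [ 0.5777 -0.0667  0.0396]
```

Now finer steps towards the stop.

Call:
{"op": "arm_command", "data": {
  "rows": [
    {"jaw": 0.6,"linear": [0.0005,0,0],"dr": [0,0,0]},
    {"jaw": 0.6,"linear": [0.0005,0,0],"dr": [0,0,0]},
    {"jaw": 0.6,"linear": [0.0005,0,0],"dr": [0,0,0]},
    {"jaw": 0.6,"linear": [0.0005,0,0],"dr": [0,0,0]}
  ]
}}

```text
clock: 16.0
ee_pos: [0.5783, -0.0684, 0.0395]
eef_rot: [0.574, -0.414, 0.413, -0.574]
wrist_force: [-5.3, 2.1, -0.0]
gripper_width: 0.0259
```

```bash
python3 f.py
```

```text
16.3 Fn -5.41 Ft 2.92 Fz 1.58 T [0.111 1.139 0.04 ] n 0.5272 t -0.2472 [ 0.5783 -0.0685  0.0396]
```

Call:
{"op": "arm_command", "data": {
  "rows": [
    {"jaw": 0.6,"linear": [0.0004,0,0],"dr": [0,0,0]},
    {"jaw": 0.6,"linear": [0.0004,0,0],"dr": [0,0,0]},
    {"jaw": 0.6,"linear": [0.0004,0,0],"dr": [0,0,0]}
  ]
}}

```text
clock: 16.6
ee_pos: [0.5786, -0.0696, 0.0396]
eef_rot: [0.574, -0.414, 0.413, -0.574]
wrist_force: [-6.4, 1.4, 1.1]
gripper_width: 0.0254
```

```bash
python3 f.py
```

```text
16.9 Fn -5.49 Ft 3.18 Fz 1.83 T [0.143 1.15  0.03 ] n 0.5272 t -0.2483 [ 0.5787 -0.0696  0.0396]
```

Call:
{"op": "arm_command", "data": {
  "rows": [
    {"jaw": 0.6,"linear": [0.0004,0,0],"dr": [0,0,0]},
    {"jaw": 0.6,"linear": [0.0004,0,0],"dr": [0,0,0]},
    {"jaw": 0.6,"linear": [0.0004,0,0],"dr": [0,0,0]}
  ]
}}

```text
clock: 17.2
ee_pos: [0.579, -0.0707, 0.0396]
eef_rot: [0.574, -0.414, 0.413, -0.574]
wrist_force: [-5.7, 2.0, 2.4]
gripper_width: 0.0259
```

```bash
python3 f.py; python3 look.py g6
```

```text
17.5 Fn -5.56 Ft 3.13 Fz 1.65 T [0.109 1.125 0.026] n 0.5272 t -0.2495 [ 0.5791 -0.0707  0.0396]
17.5 [ 0.5791 -0.0707  0.0396] [-6.66  0.94  2.03] [0.077 1.107 0.019] 0.02584086734437281
```

View pics/g6.png

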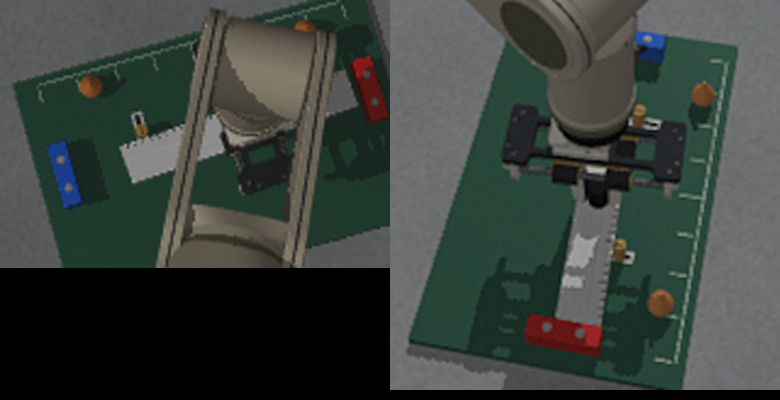

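Call:
{"op": "arm_command", "data": {
  "rows": [
    {"jaw": 0.6,"linear": [0.0004,0,0],"dr": [0,0,0]},
    {"jaw": 0.6,"linear": [0.0004,0,0],"dr": [0,0,0]},
    {"jaw": 0.6,"linear": [0.0004,0,0],"dr": [0,0,0]}
  ]
}}

```text
clock: 17.9
ee_pos: [0.5794, -0.0718, 0.0396]
eef_rot: [0.574, -0.414, 0.413, -0.574]
wrist_force: [-6.2, 2.2, 0.9]
gripper_width: 0.0256
```

```bash
python3 f.py
```

```text
18.2 Fn -5.49 Ft 3.19 Fz 2.08 T [0.118 1.122 0.024] n 0.5272 t -0.2508 [ 0.5794 -0.0719  0.0396]
```

Call:
{"op": "arm_command", "data": {
  "rows": [
    {"jaw": 0.6,"linear": [0.0004,0,0],"dr": [0,0,0]},
    {"jaw": 0.6,"linear": [0.0004,0,0],"dr": [0,0,0]},
    {"jaw": 0.6,"linear": [0.0004,0,0],"dr": [0,0,0]}
  ]
}}

```text
clock: 18.5
ee_pos: [0.5798, -0.073, 0.0396]
eef_rot: [0.574, -0.414, 0.413, -0.574]
wrist_force: [-6.5, 0.8, 1.2]
gripper_width: 0.0258
```

```bash
python3 f.py
```

```text
18.8 Fn -5.57 Ft 2.58 Fz 1.24 T [0.127 1.152 0.025] n 0.5273 t -0.2519 [ 0.5798 -0.073   0.0396]
```

Call:
{"op": "arm_command", "data": {
  "rows": [
    {"jaw": 0.6,"linear": [0.0004,0,0],"dr": [0,0,0]},
    {"jaw": 0.6,"linear": [0.0004,0,0],"dr": [0,0,0]},
    {"jaw": 0.6,"linear": [0.0004,0,0],"dr": [0,0,0]}
  ]
}}

```text
clock: 19.1
ee_pos: [0.5802, -0.0741, 0.0396]
eef_rot: [0.574, -0.414, 0.413, -0.574]
wrist_force: [-6.0, 0.4, 1.5]
gripper_width: 0.0257
```

```bash
python3 f.py; python3 - <<'E'
from h import *
c=capture("top"); im=c["pixels"][180:240,370:420,::-1]
a=cv2.resize(im,None,fx=8,fy=8,interpolation=cv2.INTER_NEAREST)
d=capture("scene"); im=d["pixels"][320:375,260:320,::-1]
b=cv2.resize(im,(390,480),interpolation=cv2.INTER_NEAREST)
cv2.imwrite("pics/g7.png",np.hstack([a,b]))
E
```

```text
19.4 Fn -5.04 Ft 2.96 Fz 1.88 T [0.121 1.13  0.003] n 0.5272 t -0.2532 [ 0.5802 -0.0742  0.0396]
```

View pics/g7.png

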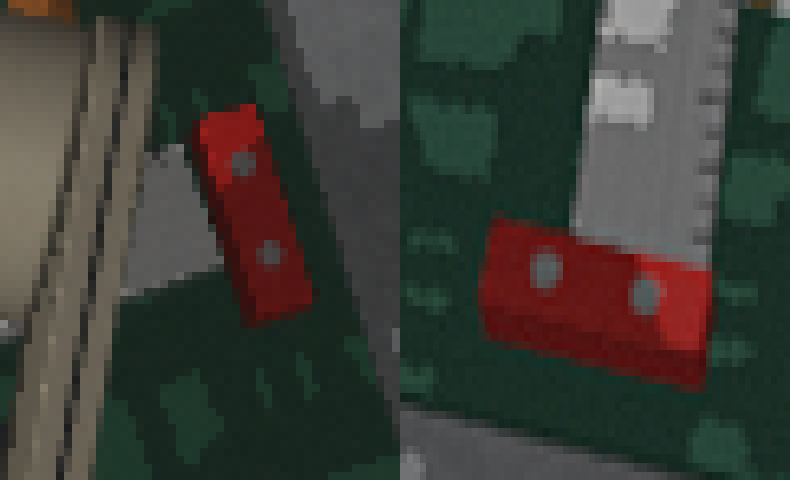

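Call:
{"op": "arm_command", "data": {
  "rows": [
    {"jaw": 0.6,"linear": [0.0004,0,0],"dr": [0,0,0]},
    {"jaw": 0.6,"linear": [0.0004,0,0],"dr": [0,0,0]},
    {"jaw": 0.6,"linear": [0.0004,0,0],"dr": [0,0,0]}
  ]
}}

```text
clock: 19.8
ee_pos: [0.5806, -0.0752, 0.0396]
eef_rot: [0.574, -0.414, 0.413, -0.574]
wrist_force: [-6.1, 0.9, 1.6]
gripper_width: 0.0258
```

```bash
python3 f.py
```

```text
20.1 Fn -5.49 Ft 2.83 Fz 1.51 T [0.134 1.127 0.026] n 0.5273 t -0.2544 [ 0.5806 -0.0753  0.0396]
```

Call:
{"op": "arm_command", "data": {
  "rows": [
    {"jaw": 0.6,"linear": [0.0004,0,0],"dr": [0,0,0]},
    {"jaw": 0.6,"linear": [0.0004,0,0],"dr": [0,0,0]},
    {"jaw": 0.6,"linear": [0.0004,0,0],"dr": [0,0,0]}
  ]
}}

```text
clock: 20.4
ee_pos: [0.5808, -0.076, 0.0395]
eef_rot: [0.574, -0.414, 0.413, -0.574]
wrist_force: [-6.3, 4.1, 2.7]
gripper_width: 0.0256
```

```bash
python3 f.py
```

```text
20.7 Fn -5.46 Ft 5.30 Fz 2.95 T [0.475 1.251 0.009] n 0.5273 t -0.2551 [ 0.5808 -0.076   0.0396]
```

Call:
{"op": "arm_command", "data": {
  "rows": [
    {"jaw": 0.6,"linear": [0.0001,0,0.0001],"dr": [0,0,0]},
    {"jaw": 0.6,"linear": [0.0001,0,0],"dr": [0,0,0]},
    {"jaw": 0.6,"linear": [0,0,0],"dr": [0,0,0]},
    {"jaw": 0.6,"linear": [0,0,0],"dr": [0,0,0]},
    {"jaw": 0.6,"linear": [0,0,0],"dr": [0,0,0]}
  ]
}}

```text
clock: 21.2
ee_pos: [0.5808, -0.076, 0.0396]
eef_rot: [0.574, -0.414, 0.412, -0.574]
wrist_force: [-7.8, 3.7, 3.3]
gripper_width: 0.0255
```

```bash
python3 f.py
```

```text
21.5 Fn -5.78 Ft 6.00 Fz 3.28 T [0.56  1.386 0.015] n 0.5273 t -0.2551 [ 0.5808 -0.076   0.0396]
```

Call:
{"op": "arm_command", "data": {
  "rows": [
    {"jaw": 0.6,"linear": [-0.0002,0,-0.0002],"dr": [0,0,0]},
    {"jaw": 0.6,"linear": [-0.0002,0,-0.0002],"dr": [0,0,0]},
    {"jaw": 0.6,"linear": [0,0,0],"dr": [0,0,0]},
    {"jaw": 0.42,"linear": [0,0,0],"dr": [0,0,0]},
    {"jaw": 0.38,"linear": [0,0,0],"dr": [0,0,0]}
  ],
  "squeeze": 5
}}

```text
clock: 22.0
ee_pos: [0.5822, -0.0769, 0.0401]
eef_rot: [-0.573, 0.413, -0.414, 0.574]
wrist_force: [0.1, -0.0, 0.3]
gripper_width: 0.0285
```

Call:
{"op": "arm_command", "data": {
  "rows": [
    {"jaw": 0.3,"linear": [0,0,0],"dr": [0,0,0]},
    {"jaw": 0.2,"linear": [0,0,0],"dr": [0,0,0]},
    {"jaw": 0.0,"linear": [0,0,0],"dr": [0,0,0]},
    {"jaw": 0.0,"linear": [0,0,0],"dr": [0,0,0]}
  ]
}}

```text
clock: 22.4
ee_pos: [0.5816, -0.0768, 0.0398]
eef_rot: [-0.574, 0.413, -0.414, 0.574]
wrist_force: [0.1, -0.1, 0.2]
gripper_width: 0.0459
```

Free of the knob (46 mm opening, no force). Lift straight up, then back towards the start side to uncover the view.

Call:
{"op": "arm_command", "data": {
  "rows": [
    {"jaw": 0.0,"linear": [0,-0.005,0],"dr": [0,0,0]},
    {"jaw": 0.0,"linear": [0,-0.015,0],"dr": [0,0,0]},
    {"jaw": 0.0,"linear": [0,-0.03,0],"dr": [0,0,0]},
    {"jaw": 0.0,"linear": [0,-0.04,0],"dr": [0,0,0]},
    {"jaw": 0.0,"linear": [0,-0.04,0],"dr": [0,0,0]}
  ]
}}

```text
clock: 22.9
ee_pos: [0.5811, -0.0767, 0.172]
eef_rot: [-0.574, 0.413, -0.413, 0.574]
wrist_force: [1.4, -0.8, 0.9]
gripper_width: 0.0466
```

Call:
{"op": "arm_command", "data": {
  "rows": [
    {"jaw": 0.0,"linear": [0,-0.04,0],"dr": [0,0,0]},
    {"jaw": 0.0,"linear": [-0.045,0,-0.015],"dr": [0,0,0]},
    {"jaw": 0.0,"linear": [-0.045,0,-0.015],"dr": [0,0,0]},
    {"jaw": 0.0,"linear": [-0.045,0,-0.015],"dr": [0,0,0]},
    {"jaw": 0.0,"linear": [-0.045,0,-0.015],"dr": [0,0,0]}
  ]
}}

```text
clock: 23.4
ee_pos: [0.4665, 0.0761, 0.2112]
eef_rot: [-0.573, 0.413, -0.414, 0.574]
wrist_force: [-0.1, 0.8, -0.1]
gripper_width: 0.0466
```

Call:
{"op": "arm_command", "data": {
  "rows": [
    {"jaw": 0.0,"linear": [-0.045,0,-0.015],"dr": [0,0,0]},
    {"jaw": 0.0,"linear": [-0.045,0,-0.015],"dr": [0,0,0]},
    {"jaw": 0.0,"linear": [-0.045,0,-0.015],"dr": [0,0,0]},
    {"jaw": 0.0,"linear": [0,0,0],"dr": [0,0,0]},
    {"jaw": 0.0,"linear": [0,0,0],"dr": [0,0,0]}
  ]
}}

```text
clock: 23.9
ee_pos: [0.382, 0.1897, 0.211]
eef_rot: [-0.574, 0.412, -0.413, 0.575]
wrist_force: [0.5, -0.6, 1.0]
gripper_width: 0.0465
```

```bash
python3 - <<'E'
from h import *
print(arm.sense()["ee_pos"])
c=capture("top"); im=c["pixels"][175:285,250:410,::-1]
m=models.outline_of("rule","top")[0]["pixels"].astype(np.uint8)
r=cv2.minAreaRect(cv2.findNonZero(m)); w=back(c,cv2.boxPoints(r),.022); print(w.round(4).tolist(),w.mean(0))
for q in("rule","bulb_1","pin_a"): print(q,[(np.round(d["point"],3),round(d["conf"],2)) for d in models.landmark_of(q,"top")][:2])
cv2.imwrite("pics/end.png",cv2.resize(im,None,fx=5,fy=5,interpolation=cv2.INTER_CUBIC))
E
```

```text
[0.38198342 0.18968939 0.21099013]
[[0.5575, 0.0737, 0.022], [0.6524, -0.2073, 0.022], [0.6049, -0.2221, 0.022], [0.5107, 0.058, 0.022]] [ 0.58138427 -0.07441153  0.022     ]
rule [(array([ 0.58 , -0.077,  0.013]), 0.96), (array([0.58 , 0.053, 0.009]), 0.33)]
bulb_1 [(array([ 0.7  , -0.154,  0.01 ]), 0.5), (array([0.629, 0.116, 0.012]), 0.47)]
pin_a [(array([0.579, 0.057, 0.015]), 0.53), (array([ 0.701, -0.154,  0.012]), 0.51)]
```

View pics/end.png

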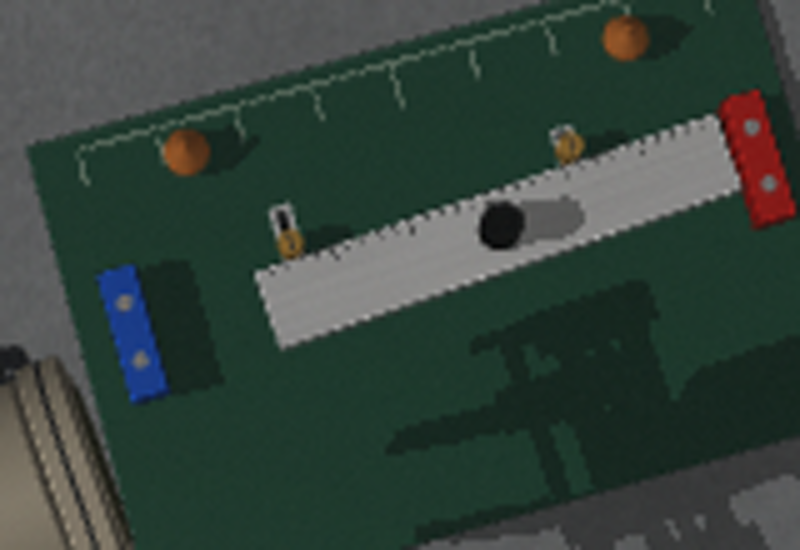

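The bar lies against both pins, at crop pixels (290,240) and (568,145), with its end at the red stop (735,165). The arm is clear and the bulbs are where they started.

```bash
python3 -c "
from station import order
print(order.close_job())"
```

```text
the job is handed in; nothing more can be done
None
```

The straightedge is set against both brass pins with its end at the red stop, and the job is handed in. No verdict is reported, so this rests on my own force readings and pictures.

- **Pins:** I gripped the knob and pushed the bar forward. It swung onto both pins and stalled there at about 5 N in total. I estimate the split at roughly half and half at first, and about 2 N on pin_a and 3.5 N on pin_b once the bar had been slid along. The wrist sensor gives only the total, so neither pin's force was measured directly.
- **Red stop:** I kept about 5.5 N on the pins and slid the bar about 30 mm lengthwise. It stalled with roughly 3 N on the stop, and I held it there for more than half a second. The stop came about 3 mm later than I had worked out from the pictures.
- **Release:** I eased off the load, opened the fingers with no force left on the wrist, and lifted straight up.
- **Last picture:** the bar is along both pins with its end at the stop, and the knob area is free. The bulbs are where they were, within the networks' 4 mm. I did not re-measure the other bench things, but the arm stayed well clear of them. One picture pixel is about 3 mm, so the final 2–3 mm gaps rest on the contact forces, not on the picture.
- **Disagreement:** in that picture, pin_a's second-best network hit was one of the bulbs, a false detection.

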